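# Index the slide basket over the drip tray

### The arm

A 6-joint arm with a two-finger parallel gripper is mounted at the origin on a cart in front of the work surface, level with it; the furniture and walls round the work are solid. World frame = base frame: x ahead of the robot, y to its left, z up, the work surface at z = 0. Lengths are in m, angles in rad, forces in N, time in s.
With the tool pointing down it reaches from about 0.325 to 0.775 m from the base axis. Payload 9.3 kg.
Tool frame: the origin (TCP) lies midway between the tips of the shut fingers; the grasp point (between the pads) lies bot.grip_point_offset behind it (bot.grip_point_offset is the distance from the TCP to the grasp point, in m); z points along the fingers, y is the line along which they close (so a half turn about z gives the same grasp; the last joint's range is limited). The gripper opens to 85 mm and grips with 20 to 120 N. Pads are 22 mm wide; open, the fingers measure 114 mm over their backs; the gripper's body (76 mm by 85 mm) begins 54 mm behind the grasp point. The pads swing forward as they close: fully open they stand 13 mm farther back than shut.
Start: joints at [1.102, 0.259, 0.021, 1.334, 0, 1.418], TCP at [0.171, 0.523, 0.231] pointing down, gripper open.
Joint ranges: [-3.04, 3.04], [-0.91, 1.82], [-1.04, 1.36], [-1.92, 1.95], [-1.52, 1.45], [-3.14, 3.14]. Speed limits (rad/s): [2.22, 2.22, 2.79, 3.14, 3.14, 3.14].

### API

Orientations are given as a rotation vector (axis times angle).
In Python, from cell import bot gives the robot as it stands. The module is installed in compiled form; this text tells all that it offers. Calls block until the motion is done:
- bot.goto(position, orientation): joint-space move of the TCP to a pose.
- bot.move_straight(position, orientation=None, max_speed=0.15, contact_N=None): straight line of the TCP; orientation=None keeps the orientation; max_speed is the mean speed in m/s. With contact_N (N) it stops when the force on the tool has changed by that much, and returns True; else False.
- bot.move_j(angles): joint-space move.
- bot.open_gripper() and bot.close_gripper(): open the fingers fully, or close them until they stop; the grip force is fixed at half the most.
- bot.dwell(seconds).
- bot.ik(position, orientation): joint angles nearest the present ones, or None.
- bot.state(): the state.
- bot.grab_frame(name): name is "scene" or "top" or "wrist"; returns (picture, depth): 400x640x3 uint8, blue, green, red; 400x640 float32, m along the optical axis (not along the pixel's ray), 0 where there is no reading.
- bot.camera_model(name): a dict with "intrinsics" (3x3 intrinsics, pixels), "pose" (4x4, takes a point from camera to world coordinates). Camera axes: x right, y down, z forward; pixel columns grow to the right and rows downward; lengths in m; the calibration is good to about 2 mm. A picture is of the moment at which its call begins: read the wrist's pose just before it. camera_model takes no time and is no camera call; for the wrist camera it gives the pose at the moment of the call.
A pose or a line that the arm cannot do raises bot.Unreachable and nothing moves.
- bot.finish_job(): hands the job in; it is judged then, once.
The state is a dict: "time": time; "joint_positions": joint angles; "joint_velocities": joint speeds; "joint_torque": joint torques, N m; "tool_pos": TCP position; "eef_rot": TCP orientation; "ft_force": force on the tool from outside, world axes, zero at the start; "ft_torque": the same for the moment, N m; "width": finger opening in m; "grasp_force": force on a finger pad.
Only numpy, scipy, OpenCV 4.12 (cv2) and the standard library are available. Lean on these libraries where they do the work, as an engineer would, in place of code of your own. Each camera call takes 0.05 s, during which the arm holds its last target. There are 200 camera calls.

### The job

Hang the slide basket by its handle on the two-pronged hook of the rail's carriage and let go of it. Then pull up the carriage's lock plunger, slide the carriage one hole along, to the side where the open drip tray stands, so that the basket hangs above the tray, and let the pin go fully down into that hole. Finish while still holding the plunger knob with the pin kept fully home: do not let go of it at the end; leave the other things where they are.

Things in the scene. Friction and masses are not known exactly. Their poses are not given: they have to be found in the camera images.
- basket: Loose steel slide basket, 56 x 90 mm in plan, body 36 mm high, about 0.16 kg, glass slides in it. Origin: centre of its underside, z up, y along its length. A rigid inverted-U handle of 6 mm bar stands in its x = 0 plane: uprights at y = -46.5 and +46.5 mm, top bar along y at 110 mm. Starts on the worktop left or right of the rail, yaw within 0.4 rad of world.
- handle_mid (a point): Middle of the basket handle's top bar, 110 mm above the underside, at the centre of a black grip sleeve 11 mm thick and 36 mm long along the basket's y: can be pinched from above, fingers closing along the basket's x. Axes as the basket's.
- rail: Fixed aluminium beam on two end posts, 40 mm wide, 480 mm long along its y, top at z = 180 mm; feet 80 x 50 mm. Origin on the worktop under its middle; x away from the robot (yaw within 0.15 rad), y to the left. Five holes in its top on x = 0, at y = -180, -90, 0, 90, 180 mm, 13 mm wide for the 8 mm pin.
- carriage (a joint): Position (m) of the carriage along the rail's y: 0 at the middle hole, where it starts locked (1 to 3 mm of play), + to the left; next holes at +0.09 and -0.09. A grey saddle 64 x 90 mm in plan, top face at z = 193 mm; with the pin out it slides with about 1.5 N friction and stays where it is left.
- hook_tips (a point): Two-pronged steel hook on the carriage's robot-facing front, moving with it. Prongs of 6 mm bar, 32 mm either side of the carriage's middle, reach towards the robot (rail -x), dip 105 mm in front of the rail's centre line and turn up; the tips end 121 mm in front of it at z = 172 mm. This point: midway between the tips' upper ends.
- hook_seat (a point): Where the middle of the handle bar comes to rest: midway between the prongs, in their dip, z = 156 mm. Axes as the rail's. To enter, the bar, parallel to the rail, passes over the upturned tips from the robot's side, its centre 23 mm or more above this point, basket below the prongs, then goes down. 8 mm sideways play each way; the fingers fit between the prongs.
- plunger (a joint): Height (m) by which the lock plunger is pulled: 0 is pin fully home in a hole; 0.012 is the pin tip level with the rail's top (needs more than this to slide); 0.020 is the stop. A spring pulls it down with about 4 N at 0 and 7 N at the top.
- knob: Black round plunger knob above the carriage, 24 mm across, 22 mm tall, on an 8 mm pin along z. Origin: centre of its underside, z = 214 mm when home, 21 mm above the carriage's top (an 18 mm wide, 12 mm high bush stands between). Take it from above across its sides; pulled up it frees the pin, moved sideways it then drags the carriage along.
- knob_mid (a point): Middle of the knob, on its axis, 11 mm above its underside (z = 225 mm when home). Axes as the rail's.
- drip_tray: Fixed open shallow steel tray, 76 x 78 mm, 16 mm high, on the worktop in front of the rail's next hole on one side (left or right). Origin at the centre of its underside. Shows which way to slide.
- covered_trough: Fixed steel trough of the same plan size with a flat lid and a small lid knob, 41 mm high, in front of the next hole on the other side. Origin at the centre of its underside.
- tip_box_2: Bystander: loose pale plastic tip box, 91 x 119 x 71 mm, on the other side of the rail from the basket. Origin at the centre of its underside. Leave alone.
- petri_1: Bystander: loose petri dish, 60 mm across, 15 mm high, behind the rail. Origin at the centre of its underside. Leave alone.
Mind the look-alikes: they are no part of the job. Leave any green look-alike of the basket alone. Leave any green look-alike of the drip_tray alone.

How it is judged:
By the outcome, as a careful person would: the job done as asked, in the order asked, and still so for the second after the job is handed in, while the arm keeps its last pose, push and grip.
It also fails if it takes over 54 s, if anything falls off the work surface, if the arm or the gripper's body presses on something with over 40 N, if the wrist force passes 120 N, or if a joint passes its speed limit or range.

## Working session

There is one attempt and no reset: what is moved stays moved. The work goes in short steps, each a Python script; the robot and the scene stay as the last script left them, time stands still between calls to the robot, and variables do not carry over. Pictures are saved under pics/ and viewed, at most 10 in all, crops included, and the job is handed in when it is done.

```bash
mkdir -p pics; cat > h.py <<'E'
import numpy as np, cv2
from cell import bot
def cloud(name):
    m=bot.camera_model(name); im,d=bot.grab_frame(name)
    K=np.array(m["intrinsics"]);T=np.array(m["pose"])
    v,u=np.mgrid[:400,:640]
    P=np.stack([(u-K[0,2])/K[0,0]*d,(v-K[1,2])/K[1,1]*d,d],-1)@T[:3,:3].T+T[:3,3]
    P[d==0]=np.nan
    return im,P,K,T
E
python3 - <<'E'
from h import *
s=bot.state(); print(s["tool_pos"],s["eef_rot"],s["time"],bot.grip_point_offset,s["ft_force"],s["width"])
out=[]
for n in ("scene","top"):
    im,P,K,T=cloud(n); cv2.imwrite(f"pics/{n}0.png",im); np.savez(f"{n}0.npz",im=im,P=P,K=K,T=T)
    print(n,K[0,0],T.round(3).tolist(),np.isnan(P[...,0]).mean())
E
```

```text
[0.17069843 0.52253629 0.23067474] [-4.93956414e-01 -3.10209521e+00  1.97760784e-03] 0.0 0.0187 [ 1.00533107 -0.19684406 -0.23949424] 0.08540272175987339
scene 386.6147518516563 [[0.912, -0.258, 0.319, 0.067], [-0.41, -0.599, 0.688, -0.968], [0.014, -0.758, -0.652, 1.123], [0.0, 0.0, 0.0, 1.0]] 0.00412109375
top 433.8623039839186 [[0.028, -0.997, 0.07, 0.425], [-1.0, -0.028, 0.0, 0.058], [0.002, -0.07, -0.998, 1.442], [0.0, 0.0, 0.0, 1.0]] 0.00405859375
```

View pics/scene0.png

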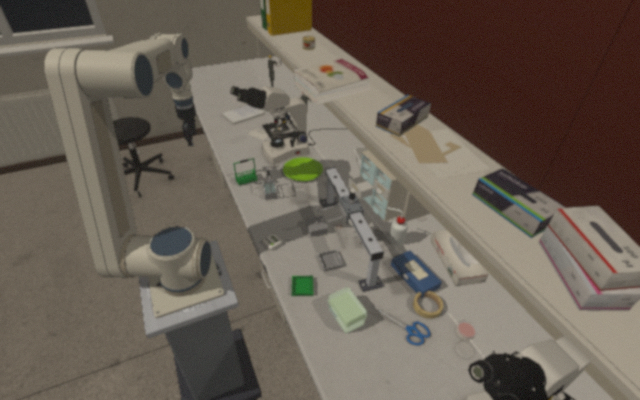

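View pics/top0.png

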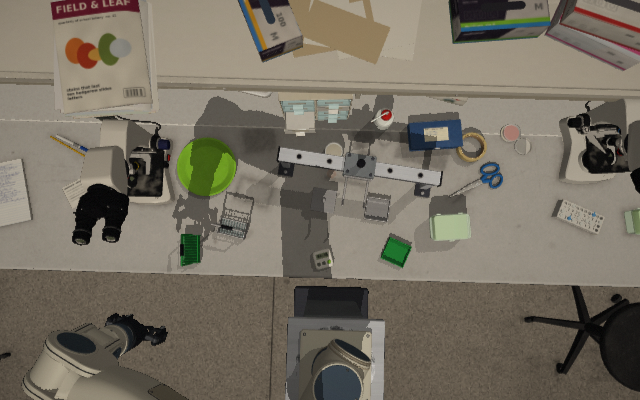

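The scene and top views show:
- **Real basket:** grey wire, at top (236,215), left of the rail.
- **Basket look-alike:** green, at (190,250).
- **Carriage:** at (360,165), with the hook prongs at about (355,190).
- **Tray:** grey and open at (376,207), on the right. Its green look-alike is at (395,250).
- **Trough:** should be near (310,215), in shadow.

Next is one close crop with measurements.

```bash
python3 - <<'E'
import numpy as np,cv2
t=np.load("top0.npz");im,P=t["im"],t["P"]
c=im[125:275,170:460]; c=cv2.convertScaleAbs(c,alpha=1.3,beta=15)
cv2.imwrite("pics/crop1.png",cv2.resize(c,None,fx=2.7,fy=2.7,interpolation=cv2.INTER_CUBIC))
def rep(n,box,zl,zh):
    u0,v0,u1,v1=box; q=P[v0:v1,u0:u1].reshape(-1,3); q=q[(q[:,2]>zl)&(q[:,2]<zh)]
    r=cv2.minAreaRect((q[:,:2]*1000).astype(np.float32)) if len(q)>4 else None
    print(n,len(q),q.mean(0).round(4),r)
rep("railtop",(270,135,450,195),.17,.186)
rep("saddle",(335,140,385,190),.187,.2)
rep("knob",(335,140,385,190),.225,.25)
rep("hook",(335,172,375,215),.13,.19)
rep("tray",(358,188,395,225),.008,.03)
rep("trough",(290,188,335,240),.02,.06)
rep("handle",(205,180,265,245),.09,.125)
rep("body",(205,180,265,245),.02,.05)
rep("sleeve?",(205,180,265,245),.105,.125)
# two-view check w/ scene depth
s=np.load("scene0.npz")["P"]
for n,(z0,z1),(x0,x1,y0,y1) in [("railtop",(.17,.186),(.4,.7,-.3,.3)),("knob",(.225,.25),(.45,.65,-.15,.1)),("handle",(.095,.125),(.3,.55,.18,.4))]:
    q=s.reshape(-1,3);q=q[(q[:,2]>z0)&(q[:,2]<z1)&(q[:,0]>x0)&(q[:,0]<x1)&(q[:,1]>y0)&(q[:,1]<y1)]
    print("scene",n,len(q),q.mean(0).round(4) if len(q) else 0, cv2.minAreaRect((q[:,:2]*1000).astype(np.float32)) if len(q)>4 else 0)
E
```

```text
railtop 1933 [ 0.6252 -0.0488  0.1789] ((623.4036254882812, -48.54083251953125), (488.0447998046875, 67.4365463256836), 83.51829528808594)
saddle 607 [ 0.6262 -0.0481  0.192 ] ((626.9247436523438, -51.674522399902344), (95.9815673828125, 64.76210021972656), 82.45548248291016)
knob 58 [ 0.6262 -0.0482  0.2337] ((626.9442749023438, -48.53209686279297), (21.765003204345703, 21.336597442626953), 48.947574615478516)
hook 254 [ 0.5735 -0.0428  0.1684] ((553.9187622070312, -48.544647216796875), (107.17005920410156, 95.17353820800781), 0.6385469436645508)
tray 109 [ 0.5127 -0.1264  0.0133] ((508.8771667480469, -123.91520690917969), (78.95185089111328, 81.77146911621094), 81.66233825683594)
trough 539 [0.5336 0.0549 0.0343] ((534.2147827148438, 54.149497985839844), (77.09013366699219, 75.88238525390625), 83.32183074951172)
handle 84 [0.4365 0.3479 0.1121] ((436.41717529296875, 348.1587829589844), (98.52284240722656, 10.671441078186035), 78.6642074584961)
body 201 [0.4369 0.3486 0.0291] ((487.78076171875, 339.69427490234375), (96.08966064453125, 163.94070434570312), 81.33644104003906)
sleeve? 81 [0.4365 0.3478 0.1125] ((436.36676025390625, 348.18377685546875), (98.5499267578125, 10.55220890045166), 77.78968811035156)
scene railtop 947 [ 0.6213 -0.0912  0.1789] ((583.1915283203125, -47.599945068359375), (490.95404052734375, 154.46746826171875), 85.32752990722656)
scene knob 32 [ 0.628  -0.0537  0.2333] ((629.107666015625, -52.64124298095703), (19.11107063293457, 21.570154190063477), 64.57319641113281)
scene handle 30 [0.4383 0.3404 0.1117] ((439.8397521972656, 346.1953430175781), (107.92781829833984, 9.617362022399902), 79.6852035522461)
```

View pics/crop1.png

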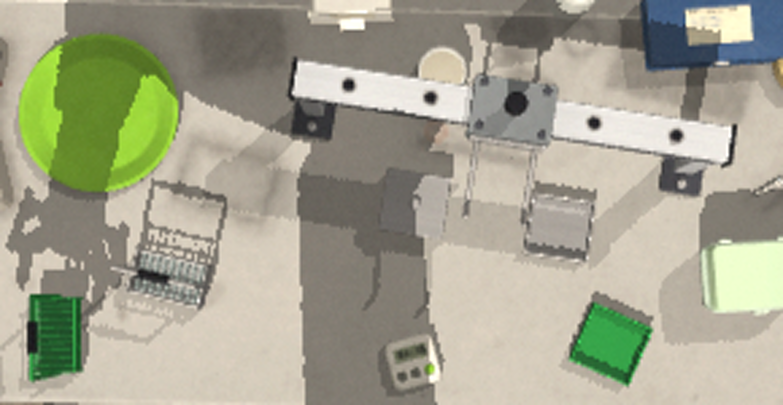

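The crop confirms the choice: the grey wire basket with black sleeve at top px ~(227,227), the open grey tray right of the carriage, and the lidded trough on the left. Heights match the text: sleeve top about 0.113, rail 0.179 and saddle 0.192. Next I refine the rail yaw from the holes and hover over the basket.

```bash
cat >> h.py <<'E'
from scipy.spatial.transform import Rotation as Ro
def down(a):
    y=np.array([np.cos(a),np.sin(a),0]);z=np.array([0,0,-1.]);return Ro.from_matrix(np.stack([np.cross(y,z),y,z],1)).as_rotvec()
def ray(u,v,K,T,z):
    d=T[:3,:3]@np.array([(u-K[0,2])/K[0,0],(v-K[1,2])/K[1,1],1]);return T[:3,3]+d*(z-T[2,3])/d[2]
E
python3 - <<'E'
from h import *
t=np.load("top0.npz");im,P,K,T=[t[k] for k in("im","P","K","T")]
z=P[...,2];g=im.mean(2)
m=((abs(z-.18)<.012)).astype(np.uint8);m[:, :270]=0;m[:,450:]=0;m[:135]=0;m[200:]=0
m2=cv2.morphologyEx(m,cv2.MORPH_CLOSE,np.ones((7,7)));m2=cv2.erode(m2,np.ones((5,5)))
dark=((g<90)&(m2>0)).astype(np.uint8)
n,l,st,c=cv2.connectedComponentsWithStats(dark)
H=[]
for i in range(1,n):
    if 6<=st[i,4]<60:
        w=np.clip(120-g,0,None)*cv2.dilate((l==i).astype(np.uint8),np.ones((3,3)));v,u=np.nonzero(w);ww=w[v,u]
        p=ray((u*ww).sum()/ww.sum(),(v*ww).sum()/ww.sum(),K,T,.18);H.append(p);print(c[i].round(1),st[i,4],p.round(4))
q=P[(m>0)&(abs(z-.18)<.005)]; q=q[abs(q[:,1]+.048)>.06]
d=np.cov(q[:,:2].T);w,V=np.linalg.eigh(d);print("rail yaw",np.arctan(-V[0,1]/V[1,1]))
s=bot.state()
for n,p,a in [("basket",(.4365,.348,.25),-.2),("front",(.446,-.03,.25),-.115),("knob",(.627,-.0485,.28),-.115),("knobY",(.627,-.0485,.28),-.115+np.pi/2)]:
    for k in (0,np.pi):
        j=bot.ik(p,down(a+k));print(n,k,None if j is None else np.round(j,2))
E
```

```text
[298.7 156. ] 18 [0.6506 0.1296 0.18  ]
[328.9 160.8] 19 [0.639  0.0404 0.18  ]
[372.3 159.4] 7 [ 0.6475 -0.0869  0.18  ]
[389.6 170.1] 17 [ 0.6162 -0.138   0.18  ]
[369.9 174.4] 9 [ 0.6019 -0.0809  0.18  ]
[419.9 174.8] 19 [ 0.605  -0.2274  0.18  ]
rail yaw -0.12534141733183868
basket 0 [ 0.52  0.27  0.08  1.38 -0.    2.29]
basket 3.141592653589793 [ 0.52  0.27  0.08  1.38  0.   -0.85]
front 0 [-0.26  0.08 -0.16  1.34  0.    1.43]
front 3.141592653589793 [-0.26  0.08 -0.16  1.34  0.   -1.71]
knob 0 [-0.21  0.39  0.34  1.52  0.    1.48]
knob 3.141592653589793 [-0.21  0.39  0.34  1.52  0.   -1.67]
knobY 0 [-0.21  0.39  0.34  1.52  0.   -0.1 ]
knobY 3.141592653589793 [-0.21  0.39  0.34  1.52  0.    3.05]
```

```bash
python3 - <<'E'
from h import *
bot.goto((.4365,.348,.25),down(-.2))
im,P,K,T=cloud("wrist");cv2.imwrite("pics/w1.png",im);np.savez("w1.npz",im=im,P=P,K=K,T=T)
s=bot.state();print(s["time"],s["tool_pos"],s["ft_force"]);print(T.round(3).tolist())
q=P.reshape(-1,3)
for n,zl,zh in(("bar",.1,.125),("body",.02,.05)):
    k=q[(q[:,2]>zl)&(q[:,2]<zh)&(abs(q[:,0]-.44)<.09)&(abs(q[:,1]-.348)<.09)]
    if len(k)>5: print(n,len(k),k.mean(0).round(4),np.median(k[:,2]),cv2.minAreaRect((k[:,:2]*1000).astype(np.float32)))
g=im.max(2);m=(P[...,2]>.1)&(P[...,2]<.125)&(g<60);k=P[m]
print("sleeve",m.sum(),k.mean(0) if m.sum() else 0, cv2.minAreaRect((k[:,:2]*1000).astype(np.float32)) if m.sum()>4 else 0)
E
```

```text
1.3583 [0.43572822 0.34871244 0.24999378] [0.58895967 0.00988053 0.28590724]
[[0.98, -0.187, -0.062, 0.452], [-0.197, -0.932, -0.305, 0.427], [-0.0, 0.311, -0.95, 0.393], [0.0, 0.0, 0.0, 1.0]]
bar 1048 [0.4389 0.3517 0.1133] 0.11325734421111439 ((438.3548278808594, 348.8127746582031), (97.91459655761719, 10.367223739624023), 78.5308837890625)
body 1796 [0.4381 0.3478 0.0298] 0.029646606300727574 ((438.62237548828125, 350.40863037109375), (95.01229858398438, 55.46617126464844), 78.36978149414062)
sleeve 1291 [0.3937001  0.43047513 0.11437912] ((407.17132568359375, 425.38134765625), (75.30216979980469, 188.15919494628906), 37.20439910888672)
```

View pics/w1.png

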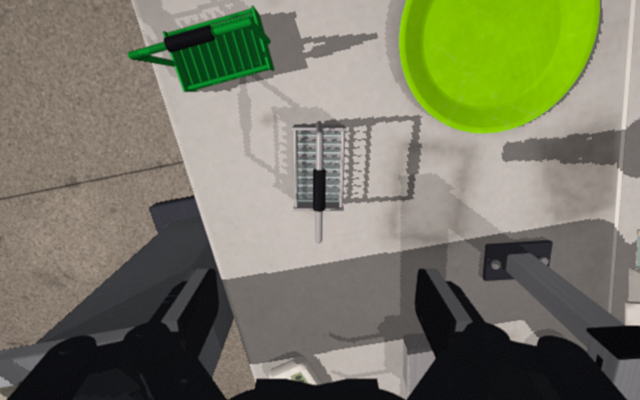

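The wrist view shows the grey basket with its sleeve at (319,190), and the green copy well away at (190,45). Bar centre is (0.4384, 0.349), yaw −0.20, top about 0.114, all consistent. Now grasp and carry it to a stand-off in front of the hook.

```bash
cat >> h.py <<'E'
RO=np.array([.6277,-.0489]);YAW=-.127
def rw(x,y,z):
    c,s=np.cos(YAW),np.sin(YAW);return np.array([RO[0]+c*x-s*y,RO[1]+s*x+c*y,z])
G=bot.grip_point_offset
E
python3 - <<'E'
from h import *
bot.move_straight((.4384,.349,.14),down(-.201),max_speed=.2)
bot.move_straight((.4384,.349,.110-G),max_speed=.12)
bot.close_gripper();s=bot.state();print(s["time"],s["width"],s["grasp_force"],s["tool_pos"])
bot.move_straight((.4384,.349,.24),max_speed=.15)
s=bot.state();print(s["width"],s["ft_force"])
bot.goto(rw(-.20,0,.24),down(YAW))
bot.move_straight(rw(-.20,0,.190-G),max_speed=.12)
bot.dwell(.3)
s=bot.state();print(s["time"],s["width"],s["tool_pos"],s["ft_force"])
out=[]
for n in("wrist","top"):
    im,P,K,T=cloud(n);np.savez(n+"2.npz",im=im,P=P,K=K,T=T)
    out.append(im if n=="wrist" else cv2.resize(im[125:265,250:450],(640,448)))
cv2.imwrite("pics/two2.png",cv2.resize(np.vstack(out),(450,596)))
E
```

```text
3.3083 0.009198656140641819 58.452985882759094 [0.43843738 0.3490245  0.09153317]
0.008851241753249394 [-0.09474209 -0.0892802  -0.6931966 ]
6.8667 0.008400841378570948 [ 0.42951996 -0.02362199  0.17173945] [-0.07989151  1.26948112 -1.9557011 ]
```

View pics/two2.png

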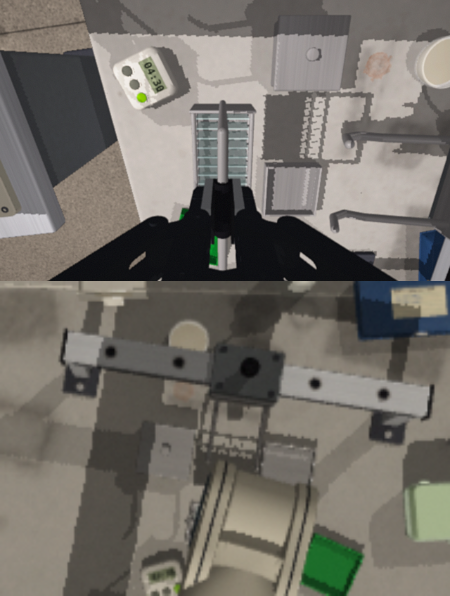

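The wrist view shows the basket held level, with the prong tips at (345,140) and (335,220) in the shrunken picture. I'll measure the tips and the held bar in the rail frame.

```bash
python3 - <<'E'
from h import *
t=np.load("wrist2.npz");P,im=t["P"],t["im"]
c,s=np.cos(YAW),np.sin(YAW)
q=P.reshape(-1,3);d=q[:,:2]-RO;r=np.c_[d@[c,s],d@[-s,c],q[:,2]]
h=r[(r[:,2]>.14)&(r[:,2]<.182)&(r[:,0]>-.14)&(r[:,0]<-.06)&(abs(r[:,1])<.06)]
for n,k in(("L",h[h[:,1]>0]),("R",h[h[:,1]<0])):
    tip=k[k[:,0]<k[:,0].min()+.008]
    print(n,len(k),"x range",k[:,0].min(),k[:,0].max(),"y med",np.median(k[:,1]),"tip",np.median(tip,0).round(4),tip[:,2].max(),"ymin/max",k[:,1].min(),k[:,1].max())
b=r[(r[:,2]>.18)&(r[:,2]<.21)&(abs(r[:,0]+.2)<.03)&(abs(r[:,1])<.07)&(abs(r[:,1])>.0)]
for y in(.045,.04,.03,.02,-.03,-.04,-.045):
    k=b[abs(b[:,1]-y)<.003]; print(y,len(k),np.median(k,0).round(4) if len(k) else "")
print(b[:,1].min(),b[:,1].max())
bd=r[(r[:,2]>.08)&(r[:,2]<.13)&(abs(r[:,0]+.2)<.05)&(abs(r[:,1])<.07)];print("body",len(bd),bd.min(0).round(3),bd.max(0).round(3),np.median(bd,0).round(3))
E
```

```text
L 1754 x range -0.12260676101110082 -0.06004085274341715 y med 0.033004053275228526 tip [-0.1196  0.0334  0.1692] 0.17292156606068262 ymin/max 0.028724876544582334 0.03545197816305926
R 1548 x range -0.12246851439741882 -0.06004578193574696 y med -0.03016768801488696 tip [-0.1187 -0.0299  0.1668] 0.1728706556799057 ymin/max -0.03520798748288839 -0.027997865667685955
0.045 293 [-0.1995  0.0457  0.1925]
0.04 242 [-0.1995  0.04    0.1929]
0.03 232 [-0.1997  0.03    0.1929]
0.02 243 [-0.1995  0.0195  0.1928]
-0.03 154 [-0.1995 -0.0299  0.1928]
-0.04 148 [-0.1999 -0.04    0.1929]
-0.045 76 [-0.1999 -0.0437  0.1927]
-0.0459272353962007 0.048639461959330874
body 8207 [-0.227 -0.038  0.081] [-0.172  0.049  0.13 ] [-0.202  0.012  0.103]
```

```bash
python3 - <<'E'
from h import *
print(bot.move_straight(rw(-.105,.001,.190-G),max_speed=.08,contact_N=6))
print(bot.move_straight(rw(-.105,.001,.155-G),max_speed=.03,contact_N=3))
s=bot.state();print(s["time"],s["tool_pos"],s["ft_force"],s["tool_pos"][2]+G)
im,P,K,T=cloud("wrist");np.savez("w3.npz",im=im,P=P,K=K,T=T);cv2.imwrite("pics/w3.png",im)
E
```

```text
False
True
9.3167 [ 0.5235127  -0.03458147  0.1383435 ] [-1.54050239 -0.67074584  5.36004885] 0.15704350259734676
```

View pics/w3.png

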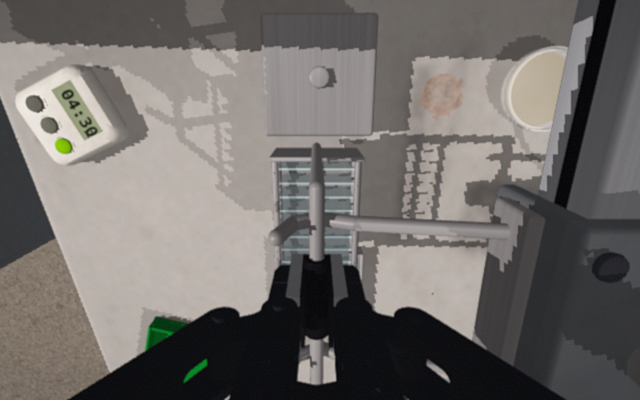

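The bar sits across the prongs in the dip: the prong passes under it at (330,222), and its tip is at (275,237) on the robot side. Contact came at z 0.157, which is the seat height. Release, rise, and look from above the knob.

```bash
python3 - <<'E'
from h import *
bot.open_gripper()
p=bot.state()["tool_pos"]
bot.move_straight((p[0],p[1],.30),max_speed=.15)
bot.goto(rw(-.06,0.0,.33),down(YAW+np.pi/2))
im,P,K,T=cloud("wrist");np.savez("w4.npz",im=im,P=P,K=K,T=T)
im2,P2,K2,T2=cloud("top")
s=bot.state();print(s["time"],s["tool_pos"],s["width"],s["ft_force"],T[:3,3])
c,sn=np.cos(YAW),np.sin(YAW)
for nm,Q in(("w",P),("t",P2)):
    q=Q.reshape(-1,3);d=q[:,:2]-RO;r=np.c_[d@[c,sn],d@[-sn,c],q[:,2]]
    k=r[(r[:,2]>.232)&(r[:,2]<.242)&(abs(r[:,0])<.02)&(abs(r[:,1])<.025)]
    if len(k)>5: print(nm,"knob",len(k),np.median(k[:,2]),cv2.minEnclosingCircle((k[:,:2]*1000).astype(np.float32)),k.mean(0))
    b=r[(r[:,2]>.15)&(r[:,2]<.168)&(r[:,0]>-.13)&(r[:,0]<-.08)&(abs(r[:,1])<.07)]
    if len(b)>5: print(nm,"bar",len(b),b.min(0).round(4),b.max(0).round(4))
cv2.imwrite("pics/w4.png",np.hstack([cv2.resize(im,(480,300)),cv2.resize(im2[125:265,270:420],(320,300))]))
E
```

```text
12.8167 [ 0.56805282 -0.0412877   0.3298745 ] 0.08579179194312735 [-0.18538338  0.46750413 -1.17439324] [ 0.48860345 -0.03126849  0.47265859]
w knob 626 0.235897387962799 ((0.6816978454589844, 0.021917343139648438), 11.91081714630127) [-5.53830964e-04  1.48414385e-04  2.35626039e-01]
w bar 1373 [-0.1223 -0.0487  0.15  ] [-0.0801  0.0495  0.1679]
```

View pics/w4.png

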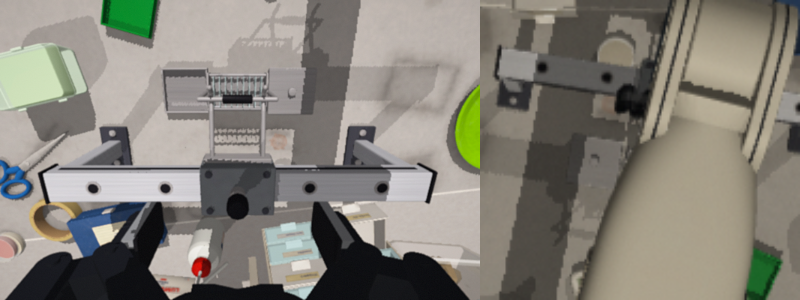

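The basket hangs on both prongs. The tray is on the image's left, which is the rail's −y side. The knob is at rail (0,0), top 0.236. Now grasp the knob, pull it and slide to −0.09, with a check of the hole spacing first.

```bash
python3 - <<'E'
from h import *
t=np.load("w4.npz");im,K,T=t["im"],t["K"],t["T"];g=im.mean(2)
c,sn=np.cos(YAW),np.sin(YAW)
for u,v in((124,251),(221,251),(413,251),(510,251)):
    w=np.clip(100-g[v-11:v+12,u-11:u+12],0,None);vv,uu=np.mgrid[v-11:v+12,u-11:u+12]
    p=ray((uu*w).sum()/w.sum(),(vv*w).sum()/w.sum(),K,T,.18);d=p[:2]-RO;print(round(d@[c,sn],4),round(d@[-sn,c],4))
bot.goto(rw(0,.0002,.27),down(YAW+np.pi/2))
print(bot.move_straight(rw(0,.0002,.204),max_speed=.08,contact_N=8))
bot.close_gripper();s=bot.state();print(s["time"],s["width"],s["grasp_force"],s["tool_pos"],s["ft_force"])
bot.move_straight(rw(0,.0002,.220),max_speed=.03);bot.dwell(.2)
s=bot.state();print(s["time"],s["width"],s["tool_pos"],s["ft_force"])
E
```

```text
0.0023 -0.1806
0.0022 -0.0903
0.0021 0.0904
0.002 0.1809
False
14.8333 0.022066058415745715 58.733244189061224 [ 0.62777626 -0.04873435  0.20429928] [-1.01924594 -0.13998947  2.93925373]
15.7167 0.02172459504065916 [ 0.62768343 -0.04871086  0.2198117 ] [ 1.67300593 -0.12476484 -7.45998817]
```

The downward force is 7.5 N, so the knob is pulled. Now slide.

```bash
python3 - <<'E'
from h import *
print(bot.move_straight(rw(0,-.0898,.220),max_speed=.04,contact_N=15));bot.dwell(.5)
s=bot.state();print(s["time"],s["tool_pos"],s["ft_force"])
im,P,K,T=cloud("wrist");cv2.imwrite("pics/w5.png",im)
q=P.reshape(-1,3);c,sn=np.cos(YAW),np.sin(YAW);d=q[:,:2]-RO;r=np.c_[d@[c,sn],d@[-sn,c],q[:,2]]
b=r[(r[:,2]>.15)&(r[:,2]<.168)&(r[:,0]>-.13)&(r[:,0]<-.09)&(r[:,1]<0)&(r[:,1]>-.2)];print("bar",b[:,1].min(),b[:,1].max())
k=r[(abs(r[:,2]-.193)<.004)&(abs(r[:,0])<.04)&(abs(r[:,1]+.05)<.15)];print("saddle",len(k),k.min(0),k.max(0))
E
```

```text
False
18.6167 [ 0.61636823 -0.13793926  0.22002579] [ 2.74833072  1.28317912 -7.85718563]
bar -0.13888079842713183 -0.04072854624912949
saddle 12554 [-0.03091321 -0.13477806  0.18900339] [ 0.03339099 -0.04443508  0.1969987 ]
```

View pics/w5.png

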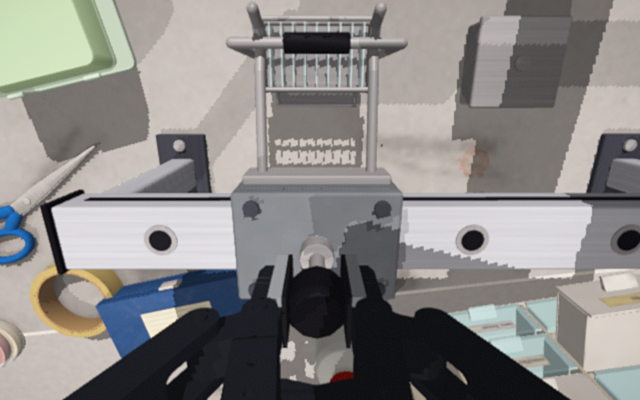

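The carriage slid to −0.0896 with the basket above the tray and the knob in the fingers at (318,300). Lower the pin.

```bash
python3 - <<'E'
from h import *
print(bot.move_straight(rw(0,-.0898,.2030),max_speed=.02,contact_N=10));bot.dwell(.5)
s=bot.state();print(s["time"],s["width"],s["tool_pos"],s["ft_force"])
im,P,K,T=cloud("wrist");cv2.imwrite("pics/w6.png",im[:,120:520])
E
```

```text
True
19.925 0.022020204307804814 [ 0.61647632 -0.13798737  0.20424699] [-0.25523483  0.63650146  6.55048159]
```

View pics/w6.png

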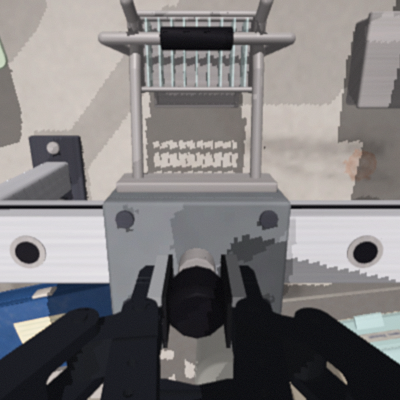

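```bash
python3 - <<'E'
from h import *
im,P,K,T=cloud("wrist")
print("knob top", np.nanmedian(P[285:325,305:330,2]), np.nanmedian(P[285:325,305:330].reshape(-1,3),0))
q=P.reshape(-1,3);c,sn=np.cos(YAW),np.sin(YAW);d=q[:,:2]-RO;r=np.c_[d@[c,sn],d@[-sn,c],q[:,2]]
k=r[(r[:,2]>.228)&(r[:,2]<.255)&(abs(r[:,0])<.008)&(abs(r[:,1]+.09)<.008)];print(len(k),np.percentile(k[:,2],[5,50,95]))
s=bot.state();print(s["time"],s["ft_force"],s["tool_pos"])
E
```

```text
knob top 0.2359723532002695 [ 0.61267826 -0.1373414   0.23597235]
1615 [0.23426139 0.23609161 0.23705585]
20.025 [-0.42591128  0.28735235  6.99657131] [ 0.61646923 -0.13797283  0.20425871]
```

The knob top is back at 0.236, so the pin is home, and the basket is hanging over the tray.

```bash
python3 -c "
from cell import bot
print(bot.finish_job())"
```

```text
the job is handed in; nothing more can be done
None
```

The job is handed in: the basket hangs on the carriage hook above the open drip tray, the carriage is one hole to the right with the pin fully home, and the gripper is still holding the plunger knob.

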